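# Clear the bottle and unlatch the filter cassette

## Task

Take the small sample bottle off the deck of the filter station and set it down gently, upright, inside the steel spill tray. Then pinch the filter cassette's two black side catches together, lift the cassette straight up out of its bay until its underside is about 5 cm clear of the deck, and finish while still holding it level there above the bay, catches pinched: do not put it down or let go. Leave the beaker, the white jar and the reagent bottle where they stand.

Things in the scene. Friction and masses are not known exactly. Their poses are not given: they have to be found in the camera images.
- station: filter station, fixed: a low white cabinet 220 x 220 mm, flat deck 45 mm above the bench. Origin at the centre of its underside, z up. The cassette's bay is a cross-shaped opening at the middle of the deck (x = y = 0), its floor 15 mm above the bench. A ridge 25 mm thick (x +85 to +110 mm), 23 mm high, runs on the deck along its +x edge; else only the sample bottle stands on the deck
- cassette: filter cassette: loose grey block 70 mm (x) x 24 mm (y) x 78 mm tall, about 150 g, a black catch on its +y and -y sides. Seated in the bay, axes along the station's, 1.5 mm play. Origin: centre of its underside, z up, 15 mm above the bench when seated (upper 48 mm above the deck). Barbs under the deck hold it unless both catches are pinched in; then it lifts straight up freely
- cassette_top (a point): centre of the cassette's top face, 78 mm above its underside
- catch_left (a joint): travel of the catch on the cassette's +y side: 0 = out (latched), 0.007 m = pressed in to its stop. An upright black paddle 24 mm wide (along x, centred on the cassette), 6 mm thick, standing 48 mm above the deck, level with the cassette's top. Outer face 26 mm from the cassette's middle when out (52 mm over both catches), 19 mm when in (38 mm over both)
- catch_right (a joint): the same for the catch on the cassette's -y side, a mirror image. Each catch's spring pushes with 2 N when out, 4.8 N at the stop, and springs out again if let go. The barbs come clear of the deck at about 0.0045 m: press both to the stop and keep them there
- bottle: sample bottle of amber glass, black cap, loose, about 130 g: round, 44 mm diameter and straight up to 72 mm height, then a shoulder and a 34 mm cap, 95 mm tall in all. Origin at the centre of its underside, z up. At the start it stands upright on the station's deck on the cassette's +y side, 70 to 80 mm from its middle in y, in the way of a finger at that catch
- tray: spill tray of plain steel, fixed to the bench, 150 mm (x) x 130 mm (y), a flat floor 4 mm thick, rim 4 mm thick and 12 mm high above the bench. Origin at the centre of its underside. It lies to the robot's left or right
- tray_in (a point): centre of the tray's inner floor, 4 mm above the bench
- beaker: empty glass beaker, 70 mm diameter, 85 mm tall, loose, origin at the centre of its underside; it stands on the side of the bench opposite to the tray. Leave alone
- jar: white plastic jar, 48 mm diameter, 55 mm tall, loose, origin at the centre of its underside; near the robot. Leave alone
- reagent: amber reagent bottle with a paper label, 60 mm diameter, 120 mm tall, loose, standing on the bench at the far right of the station; origin at the centre of its underside. Leave alone
Not all that is in view belongs to the job. What is shaped like the bottle but yellow is not meant.

How it is judged (in metres and radians):
On the way, in this order (a step that is already met when the one before it is completed fails the run):
1. the sample bottle stands upright and let go inside the spill tray (z of bottle in the frame of tray_in between -0.005 and 0.005 m and x of bottle in the frame of tray_in between -0.052 and 0.052 m and y of bottle in the frame of tray_in between -0.042 and 0.042 m and angle between bottle's own z axis and vertical below 0.1 rad and linear speed of bottle below 0.03 m/s and contact force between bottle and the fingers below 0.05 N and contact force between bottle and the arm below 0.05 N), for 0.3 s.
2. both catches are pinched in while the cassette is still seated in its bay (value of joint each of catch_left, catch_right above 0.0045 m and contact force between cassette and the fingers above 2 N and z of cassette in the frame of station below 0.021 m), for 0.1 s.
At the end, for the whole second after the job is handed in: Bottle upright (0.1 rad), at rest, untouched on the tray floor inside the rim. Fingers hold the cassette, both catches in 4.5 mm or more, underside 30 mm or more above the deck, within 80 mm of the bay's middle seen from above, level within 0.3 rad, at rest, nothing else touching it (all of step 1 and value of joint each of catch_left, catch_right above 0.0045 m and contact force between cassette and the fingers above 2 N and z of cassette in the frame of station above 0.075 m and horizontal distance between cassette and station below 0.08 m and angle between cassette's own z axis and vertical below 0.3 rad and linear speed of cassette below 0.04 m/s and contact force between cassette and station below 0.1 N and contact force between cassette and bottle below 0.1 N and contact force between cassette and tray below 0.1 N and contact force between cassette and beaker below 0.1 N and contact force between cassette and jar below 0.1 N and contact force between cassette and reagent below 0.1 N); the arm keeps its last pose, push and grip.
It fails at once if the sample bottle is tipped over (angle between bottle's own z axis and vertical above 0.6 rad).
It fails at once if the sample bottle is dropped: it falls freely at more than 0.5 m/s (linear speed of bottle above 0.5 m/s and contact force between bottle and the fingers below 0.05 N).
It fails at once if the beaker, jar or reagent bottle is moved more than 30 mm or tipped (distance of any of beaker, jar, reagent from where it was at the start of the episode above 0.03 m or angle between any of beaker, jar, reagent's own z axis and vertical above 0.5 rad).
It also fails if it takes over 56 s, if anything falls off the work surface, if the arm or the gripper's body presses on something with over 40 N, if the wrist force passes 120 N, or if a joint passes its speed limit or range.

## Robot

A 7-joint arm with a two-finger parallel gripper is mounted at the origin on the work surface. World frame = base frame: x ahead of the robot, y to its left, z up, the work surface at z = 0. Lengths are in mm, angles in rad, forces in N, time in s.
With the tool pointing down it reaches from about 425 to 800 mm from the base axis. Payload 8.3 kg.
Tool frame: the origin (TCP) lies at the very end of the fingers, on their centre line; the grasp point (between the pads) lies 19 mm behind it; z points along the fingers, x is the direction in which the jaws open and shut, and the axes are right-handed (so a half turn about z gives the same grasp; the last joint's range is limited). The gripper opens to 85 mm and grips with 20 to 120 N. Pads are 22 mm wide; open, the fingers measure 114 mm over their backs; the gripper's body (76 mm by 85 mm) begins 54 mm behind the grasp point. The pads swing forward as they close: fully open they stand 13 mm farther back than shut.
Start: joints at [-1.262, 0.383, 0.016, 1.37, -0.006, 1.388, -0.046], TCP at [227.006, 582.298, 231.279] pointing down, gripper open.
Joint ranges: [-2.95, 2.95], [-0.25, 2.06], [-1.52, 1.56], [0.18, 2.33], [-1.44, 4.58], [0.02, 2.06], [-3.01, 3.01]. Speed limits (rad/s): [2.39, 2.39, 3.01, 3.01, 3.14, 3.14, 3.14].

## Interface

Orientations are given as a unit quaternion [w, x, y, z].
In Python, from station import bot, claw, solver, get_image, camera_params, job, telemetry gives the robot as it stands. Calls block until the motion is done:
- bot.move_to(position, orientation): joint-space move of the TCP to a pose.
- bot.line_to(position, attitude=None, speed=150, f_stop=None): straight line of the TCP; attitude=None keeps the orientation; speed is the mean speed in mm/s. With f_stop (N) it stops when the force on the tool has changed by that much, and returns True; else False.
- bot.move_joints(angles): joint-space move.
- claw.set_gripper(opening, newtons=None): finger opening in mm; newtons is the grip in N (None keeps the last); returns when the fingers have stopped.
- bot.sleep(seconds).
- solver.ik(position, orientation): joint angles nearest the present ones, or None.
- get_image(name): name is "scene" or "top" or "wrist"; returns (picture, depth): 400x640x3 uint8, red, green, blue; 400x640 float32, mm along the optical axis (not along the pixel's ray), 0 where there is no reading.
- camera_params(name): a dict with "mtx" (3x3 intrinsics, pixels), "R" (3x3) and "t" (3): a world point X has camera coordinates R X + t. Camera axes: x right, y down, z forward; pixel columns grow to the right and rows downward; lengths in mm; the calibration is good to about 2 mm. A picture is of the moment at which its call begins: read the wrist's pose just before it. camera_params takes no time and is no camera call; for the wrist camera it gives the pose at the moment of the call.
A pose or a line that the arm cannot do raises bot.MotionError and nothing moves.
- job.sign_off(): hands the job in, once; it reports no verdict.
Readings, each from a call of its own:
- telemetry.current_clock(): time.
- telemetry.current_joints(): joint angles.
- telemetry.current_qd(): joint speeds.
- telemetry.current_effort(): joint torques, N m.
- telemetry.current_ee_pos(): TCP position.
- telemetry.current_tcp_rot(): TCP orientation.
- telemetry.current_contact_force(): force on the tool from outside, world axes, zero at the start.
- telemetry.current_wrist_torque(): the same for the moment, N m.
- telemetry.current_grip_width(): finger opening in mm.
Only numpy, scipy, OpenCV 4.12 (cv2) and the standard library are available. Lean on these libraries where they do the work, as an engineer would, in place of code of your own. Each camera call takes 0.05 s, during which the arm holds its last target.

## Working session

There is one attempt and no reset: what is moved stays moved. The work goes in short steps, each a Python script; the robot and the scene stay as the last script left them, time stands still between calls to the robot, and variables do not carry over. Pictures are saved under pics/ and viewed, and the job is handed in when it is done.

```bash
ls; mkdir -p pics; python3 - <<'E'
from station import bot, claw, solver, get_image, camera_params, job, telemetry
import cv2,numpy as np
for n in ["scene","top","wrist"]:
    p,d=get_image(n); c=camera_params(n)
    cv2.imwrite(f"pics/{n}0.png",p[:,:,::-1]); np.savez(f"pics/{n}0.npz",p=p,d=d,**c)
    print(n,c["mtx"].tolist(),np.round(c["R"],3).tolist(),np.round(c["t"],1))
print(telemetry.current_clock(),telemetry.current_tcp_rot(),telemetry.current_grip_width())
E
```

```text
pics
scene [[503.18082145901553, 0.0, 320.1151363552095], [0.0, 503.18082145901553, 193.8597552260522], [0.0, 0.0, 1.0]] [[0.139, 0.99, 0.001], [0.606, -0.084, -0.791], [-0.783, 0.111, -0.612]] [ -73.9 -273.9 1800.7]
top [[365.7844638143498, 0.0, 319.67294125370574], [0.0, 365.7844638143498, 197.52722746736842], [0.0, 0.0, 1.0]] [[0.027, -0.999, 0.032], [-0.983, -0.032, -0.179], [0.18, -0.027, -0.983]] [-33.9 531.5 998.7]
wrist [[290.94590448595443, 0.0, 322.4756810916903], [0.0, 290.94590448595443, 204.19950312620986], [0.0, 0.0, 1.0]] [[0.364, 0.931, -0.003], [0.89, -0.347, 0.297], [0.275, -0.111, -0.955]] [-623.6  -38.7  380.7]
0.15 [ 4.40583532e-04  8.25615690e-01  5.64232335e-01 -6.41267612e-04] 85.21125958607497
```

View pics/scene0.png

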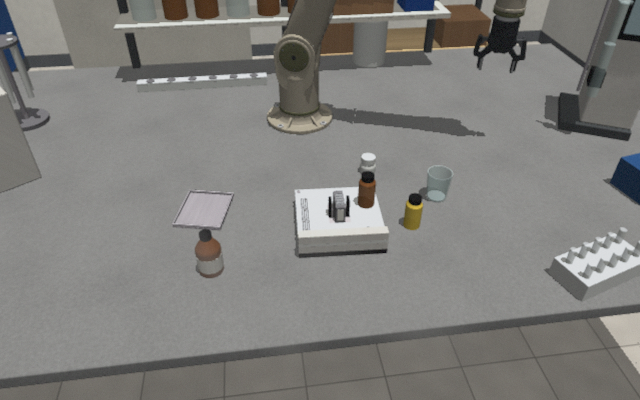

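View pics/top0.png

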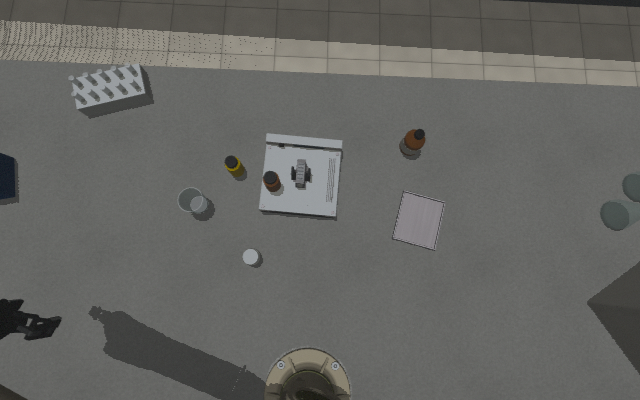

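View pics/wrist0.png

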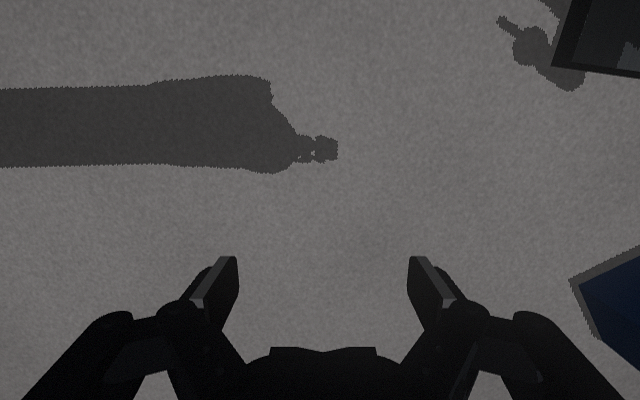

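The top view has the base at the bottom, the station at about (301,175), the bottle at (271,181), the tray at (419,221) on the right, the beaker at (191,200), the jar at (251,257), the reagent bottle at (413,142) and the yellow decoy at (233,165). I'll enlarge it.

```bash
python3 - <<'E'
import cv2,numpy as np
z=np.load("pics/top0.npz"); p=z["p"][:,:,::-1]
cv2.imwrite("pics/topA.png",cv2.resize(p[120:225,220:350],None,fx=6,fy=5.7,interpolation=cv2.INTER_CUBIC))
cv2.imwrite("pics/topB.png",cv2.resize(p[180:260,385:455],None,fx=7,fy=7,interpolation=cv2.INTER_CUBIC))
E
```

```text
(no output)
```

View pics/topA.png

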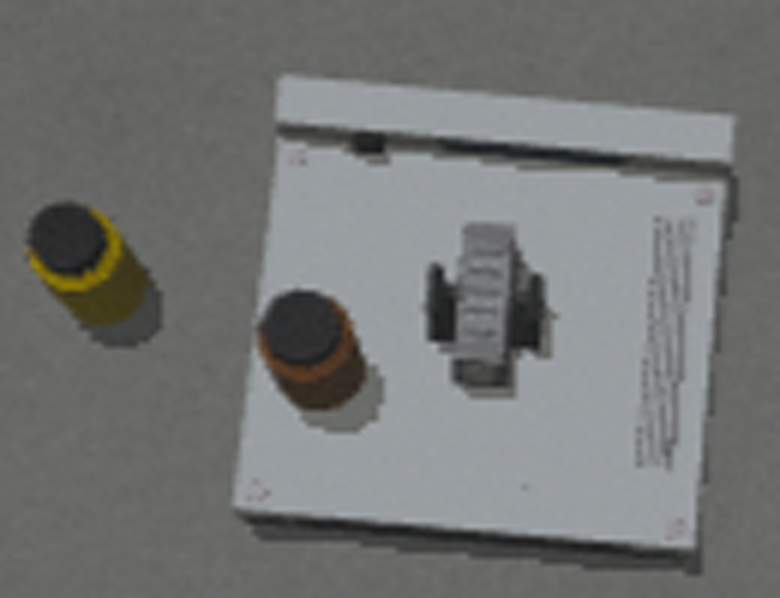

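View pics/topB.png

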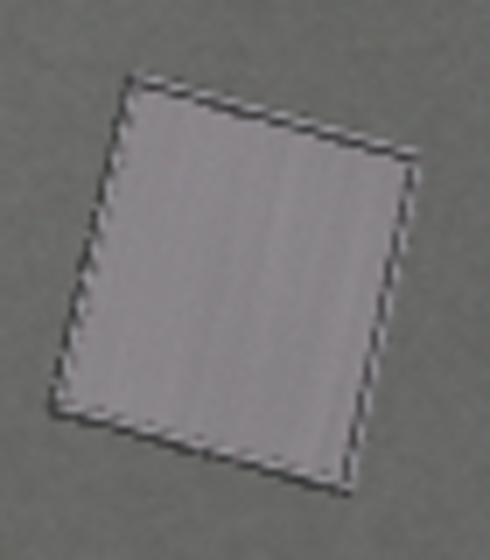

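Crop readings: the station's deck corners and ridge top, the bottle cap centre at about (303,328), the cassette top at about (485,292), and the four tray rim corners. Next I turn these into positions.

```bash
cat > h.py <<'E'
import numpy as np,cv2
from scipy.spatial.transform import Rotation as Rn
def ray(c,u,v,z):
    """pixel -> world point on plane z"""
    d=c["R"].T@np.linalg.inv(c["mtx"])@np.array([u,v,1.]); o=-c["R"].T@c["t"]
    return o+d*(z-o[2])/d[2]
def quat(a):
    """tool down, jaw axis (tool x) at world angle a"""
    X=np.array([np.cos(a),np.sin(a),0]);Z=np.array([0,0,-1.]);Y=np.cross(Z,X)
    q=Rn.from_matrix(np.c_[X,Y,Z]).as_quat(); return [float(q[3]),*map(float,q[:3])]
def proj(c,P):
    P=np.atleast_2d(P)@c["R"].T+c["t"]; q=P@c["mtx"].T; return q[:,:2]/q[:,2:]
E
python3 - <<'E'
from h import *
z=np.load("pics/top0.npz")
A=lambda u,v:(220+(u+.5)/6-.5,120+(v+.5)/5.7-.5)
B=lambda u,v:(385+(u+.5)/7-.5,180+(v+.5)/7-.5)
r=lambda n,uv,h:print(n,np.round(uv,1),np.round(ray(z,*uv,h),1)) or ray(z,*uv,h)
nl=r("nl",A(232,512),45);nr=r("nr",A(696,548),45);fl=r("fl",A(279,74),68);fr=r("fr",A(735,116),68)
c=(nl+nr+fl+fr)/4; print("station",c, [np.degrees(np.arctan2(*(b-a)[[1,0]])) for a,b in((nl,fl),(nr,fr))],[np.degrees(np.arctan2(*(b-a)[[1,0]]))-90 for a,b in((nr,nl),(fr,fl))],[np.linalg.norm((a-b)[:2]) for a,b in((nl,fl),(nr,fr),(nr,nl),(fr,fl))])
r("cap",A(303,328),140)
r("cas",A(485,291),93)
for p in((462,223),(516,225),(506,361),(455,355)): r("casc",A(*p),93)
t=[r("tray",B(*p),12) for p in((130,76),(417,155),(350,490),(53,410))]
print(sum(t)/4,[np.linalg.norm(t[i]-t[i-1]) for i in range(4)], np.degrees(np.arctan2(*(t[0]-t[3])[[1,0]])),np.degrees(np.arctan2(*(t[0]-t[1])[[1,0]])))
r("jar",(251,257),55); r("beak",(196,202),40);r("yel",A(70,238),95); r("reag",(419,134),120)
d=z["d"]
for n,(u,v) in dict(cap=(270,177),cas=(300,170),deck=(320,200),bench=(360,250)).items():
    q=np.array([u,v,1.])@np.linalg.inv(z["mtx"]).T*d[v,u]; print(n,z["R"].T@(q-z["t"]))
E
```

```text
nl [258.2 209.4] [492.9 155.3  45. ]
nr [335.6 215.7] [481.7 -65.   45. ]
fl [266.1 132.6] [714.3 142.2  68. ]
fr [342.1 139.9] [700.3 -78.   68. ]
station [597.30141539  38.60843246  56.5       ] [np.float64(-3.37587823906282), np.float64(-3.4048606431769572)] [np.float64(-2.928115561292543), np.float64(-3.6175144005942883)] [np.float64(221.70473460950024), np.float64(219.0502903165138), np.float64(220.5771092800429), np.float64(220.6831402140513)]
cap [270.1 177.1] [565.7 115.9 140. ]
cas [300.4 170.6] [598.1  38.4  93. ]
casc [296.6 158.7] [632.   50.3  93. ]
casc [305.6 159.1] [631.9  25.3  93. ]
casc [303.9 182.9] [563.6  27.6  93. ]
casc [295.4 181.9] [565.8  51.   93. ]
tray [403.1 190.4] [ 568.7 -268.7   12. ]
tray [444.1 201.7] [ 538.3 -391.8   12. ]
tray [434.6 249.6] [ 395.5 -358.6   12. ]
tray [392.1 238.1] [ 425.2 -234.3   12. ]
[ 481.92736862 -313.36539258   12.        ] [np.float64(147.60245021287452), np.float64(126.75493298417322), np.float64(146.61205882349267), np.float64(127.82438434944042)] -13.500323998684012 76.13959292126447
jar [251 257] [359.  166.2  55. ]
beak [196 202] [509.4 333.5  40. ]
yel [231.2 161.3] [617.3 230.   95. ]
reag [419 134] [ 707.4 -287.2  120. ]
cap [566.26488807 116.21661012 139.0314768 ]
cas [600.13170009  39.68239338  92.09627819]
deck [525.5232962  -19.3543145   46.19509005]
bench [ 388.91620749 -142.68399661   -5.69309623]
```

Station centre is about (597.5, 38.5) with yaw −3.4°, the bottle about (566,116), and the tray centre about (482,−313) with yaw −13.5°. For the bottle I'll set the jaws along station x so the fingers clear the cassette. I'll move above it and check with the wrist camera.

```bash
python3 - <<'E'
from station import *
from station import bot, claw, solver, get_image, camera_params, job, telemetry
from h import *
a=np.radians(-3.4)
for k in (a,a+np.pi): print("pick",solver.ik([566,116,78],quat(k)))
for k in (a+np.pi/2,a-np.pi/2): print("cas",solver.ik([597.5,38.5,56],quat(k)))
for k in (a,a+np.pi,a-.6,a-.6+np.pi): print("tray",solver.ik([482,-313,37],quat(k)))
E
```

```text
pick [-0.66576439  0.44092562  0.52415385  1.71695648 -0.24874441  1.05036745
 -0.11774533]
pick [-0.37612836  0.40467435  0.14998807  1.70339718 -0.06832744  1.03861353
  2.87886713]
cas [-0.45721803  0.49863125  0.44801514  1.67369489 -0.24478131  1.0251654
  1.58255157]
cas [-0.63896195  0.55652774  0.70450359  1.6818653  -0.40445019  1.05397556
 -1.43549366]
tray [-0.10581188  0.58025221  0.83342362  1.76698569 -0.49686238  1.01859866
  0.85613829]
tray [-0.35712522  0.94049699  1.35151421  1.77541915 -0.96912545  1.27465992
 -1.94687451]
tray [-0.10717628  0.58109447  0.83550908  1.76703777 -0.49842211  1.01909035
  0.25735654]
tray [ 0.65352008  0.45489668 -0.1681492   1.73202119  0.0897474   0.96214953
  2.93304121]
```

```bash
python3 - <<'E'
from station import bot, claw, solver, get_image, camera_params, job, telemetry
from h import *
a=np.radians(-3.4)
bot.move_to([566,116,250],quat(a))
c=camera_params("wrist"); p,d=get_image("wrist")
cv2.imwrite("pics/w1.png",p[:,:,::-1]); np.savez("pics/w1.npz",p=p,d=d,**c)
print(telemetry.current_clock(),telemetry.current_ee_pos(),telemetry.current_joints())
P=[[566,116,140],[566,116,45],[597.5,38.5,93]];print(proj(c,np.array(P,float)))
E
```

```text
2.275 [565.69181918 117.76596954 249.72564651] [-0.71347766  0.29867045  0.57922697  1.49602299 -0.16461989  1.39619689
 -0.18216328]
[[322.71921936 202.9654891 ]
 [322.7953568  180.02214972]
 [354.25330832 254.25312528]]
```

View pics/w1.png

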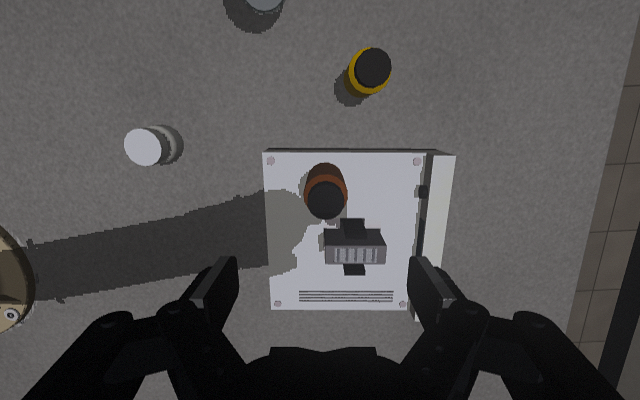

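The wrist view shows the bottle cap centre at about (326,200) and the cassette top face at about (355,253), against predictions of (322.7,203) and (354,254). I'll take a settled picture and enlarge it.

```bash
python3 - <<'E'
from station import bot, claw, solver, get_image, camera_params, job, telemetry
from h import *
c=camera_params("wrist"); p,d=get_image("wrist")
print(telemetry.current_ee_pos(),telemetry.current_qd())
np.savez("pics/w2.npz",p=p,d=d,**c)
cv2.imwrite("pics/w2c.png",cv2.resize(p[140:290,260:420,::-1],None,fx=4,fy=4,interpolation=cv2.INTER_CUBIC))
E
```

```text
[565.74971033 117.47909673 249.78509868] [ 0.00406785 -0.00117638  0.00642946  0.0001779  -0.00035667  0.00080432
  0.00013306]
```

View pics/w2c.png

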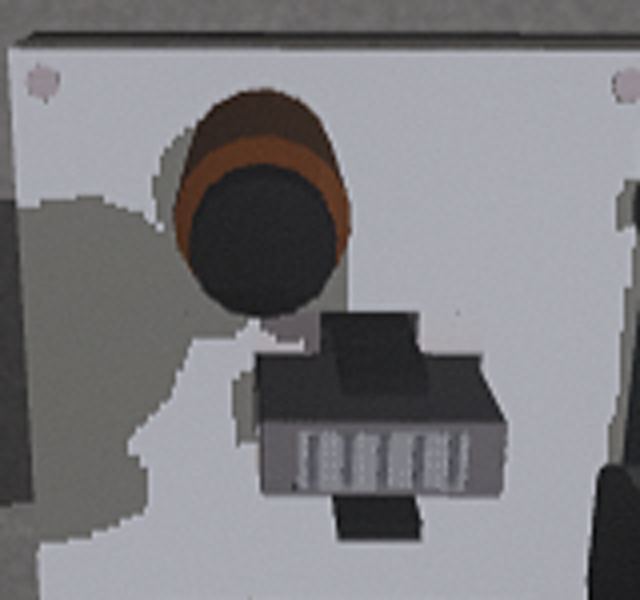

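```bash
python3 - <<'E'
from h import *
z=np.load("pics/w2.npz"); g=lambda u,v,h:print(np.round(ray(z,260+(u+.5)/4-.5,140+(v+.5)/4-.5,h),1))
g(263.5,242,140)
for p in((260,422),(505,422),(503,495),(262,495),(383,458)): g(*p,93)
z=np.load("pics/w1.npz")
E
```

```text
[568.7 118.4 140. ]
[564.5  51.6  93. ]
[633.4  47.7  93. ]
[633.   24.6  93. ]
[563.8  28.6  93. ]
[598.8  38.4  93. ]
```

Both views agree: the bottle is at about (567.5,117) and the cassette at about (598.4,38.4). Now I'll descend and grip the bottle.

```bash
python3 - <<'E'
from station import bot, claw, solver, get_image, camera_params, job, telemetry
from h import *
a=np.radians(-3.4); q=quat(a)
bot.line_to([567.5,117,170],q,speed=120)
print(telemetry.current_ee_pos(),telemetry.current_contact_force())
print("stop",bot.line_to([567.5,117,78],q,speed=80,f_stop=6))
bot.sleep(.3); print(telemetry.current_ee_pos(),telemetry.current_contact_force())
claw.set_gripper(35,30)
bot.sleep(.2)
print(telemetry.current_grip_width(),telemetry.current_contact_force(),telemetry.current_clock())
p,d=get_image("wrist"); cv2.imwrite("pics/w3.png",p[:,:,::-1])
p,d=get_image("scene"); cv2.imwrite("pics/s3.png",cv2.resize(p[140:270,270:430,::-1],None,fx=4,fy=4))
E
```

```text
[567.97711502 117.02286097 170.77265552] [ 0.43174562 -0.69987918  0.33480001]
stop False
[567.64111042 117.05000044  78.26723824] [-0.21415072  0.90656792 -0.02166263]
43.46382539839399 [ 0.03696179 -0.21985938  2.9028096 ] 5.4083
```

View pics/s3.png

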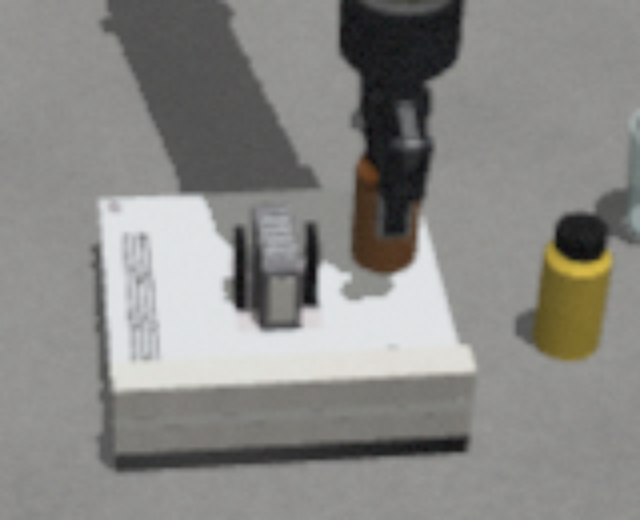

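View pics/w3.png

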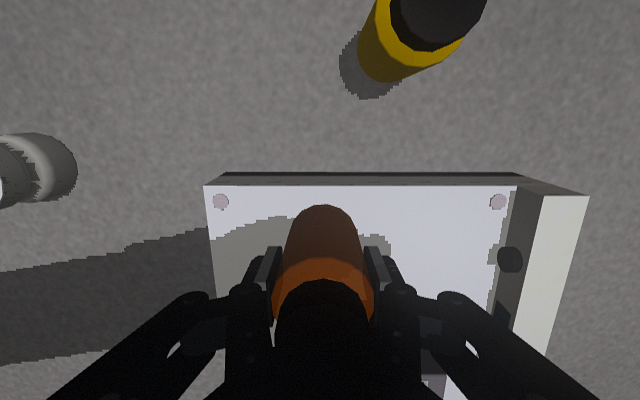

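The fingers hold the bottle at 43.5 mm and it looks upright. Next: lift, carry it over the tray, and lower it under force watch.

```bash
python3 - <<'E'
from station import bot, claw, solver, get_image, camera_params, job, telemetry
from h import *
a=np.radians(-3.4); q=quat(a); q2=quat(a-.3)
bot.line_to([567.5,117,200],q,speed=120)
print(telemetry.current_grip_width(),telemetry.current_contact_force())
bot.line_to([482,-313,200],q2,speed=200)
bot.sleep(.2)
bot.line_to([482,-313,75],q2,speed=120)
bot.sleep(.3)
print(telemetry.current_ee_pos(),telemetry.current_grip_width(),telemetry.current_contact_force(),telemetry.current_clock())
for n in("wrist","scene","top"):
    p,d=get_image(n); cv2.imwrite(f"pics/{n}4.png",p[:,:,::-1] if n!="scene" else cv2.resize(p[150:290,130:290,::-1],None,fx=4,fy=4))
E
```

```text
43.13201810281453 [-0.64900766  0.57299563 -2.0356756 ]
[ 482.22183196 -313.0711467    75.36873586] 42.97697846692328 [-0.25037296 -1.0727448  -0.32638198] 10.7083
```

View pics/wrist4.png

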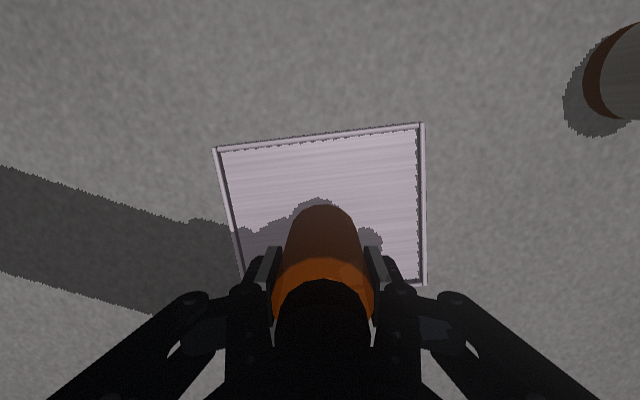

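View pics/scene4.png

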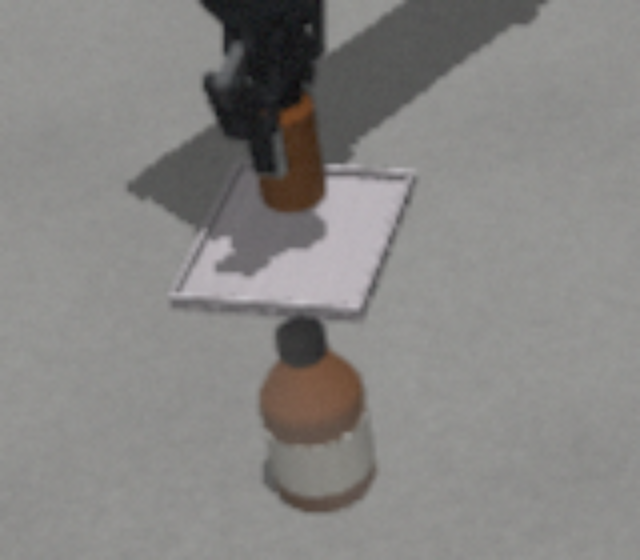

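The bottle hangs upright above the middle of the tray. Lowering it now.

```bash
python3 - <<'E'
from station import bot, claw, solver, get_image, camera_params, job, telemetry
from h import *
q2=quat(np.radians(-3.4)-.3)
bot.line_to([482,-313,46],q2,speed=60)
bot.sleep(.3)
print("stop",bot.line_to([482,-313,34],q2,speed=12,f_stop=4))
bot.sleep(.2)
print(telemetry.current_ee_pos(),telemetry.current_grip_width(),telemetry.current_contact_force(),telemetry.current_clock())
p,d=get_image("scene"); cv2.imwrite("pics/s5.png",cv2.resize(p[150:290,130:290,::-1],None,fx=4,fy=4))
E
```

```text
stop True
[ 481.93835374 -312.9773355    37.1188305 ] 43.37228596198431 [-1.17144939  0.8770377   6.87414536] 12.7167
```

View pics/s5.png

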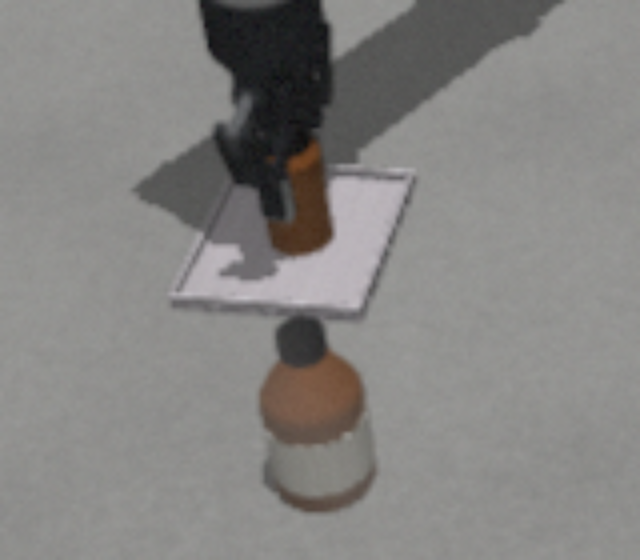

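Contact came at TCP z = 37.1, where I expected it. Releasing and rising.

```bash
python3 - <<'E'
from station import bot, claw, solver, get_image, camera_params, job, telemetry
from h import *
q2=quat(np.radians(-3.4)-.3)
claw.set_gripper(85,40); bot.sleep(.3)
print(telemetry.current_grip_width(),telemetry.current_contact_force(),telemetry.current_ee_pos())
bot.line_to([482,-313,200],q2,speed=100); bot.sleep(.3)
qa=quat(np.radians(-3.4)+np.pi/2)
print(telemetry.current_contact_force(),telemetry.current_clock())
p,d=get_image("scene"); cv2.imwrite("pics/s6.png",cv2.resize(p[150:290,130:290,::-1],None,fx=4,fy=4))
bot.move_to([598.2,38.4,230],qa); bot.sleep(.4)
print(telemetry.current_ee_pos(),telemetry.current_joints(),telemetry.current_clock())
for n in("wrist","top"):
    c=camera_params(n);p,d=get_image(n); np.savez(f"pics/{n}7.npz",p=p,d=d,**c)
    cv2.imwrite(f"pics/{n}7.png",p[:,:,::-1])
E
```

```text
84.90351441542497 [-0.29185173  0.15701995 -0.27940338] [ 481.37807605 -312.47788895   36.35342527]
[ 0.56515211  0.20386813 -0.00275591] 15.6417
[598.18770325  37.98601827 229.98054606] [-0.4820991   0.34822457  0.48397576  1.46527042 -0.1627978   1.36811507
  1.52049551] 17.4833
```

View pics/s6.png

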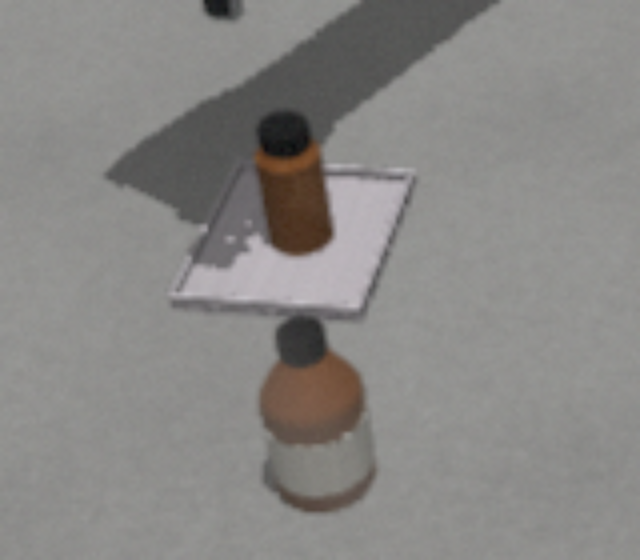

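View pics/wrist7.png

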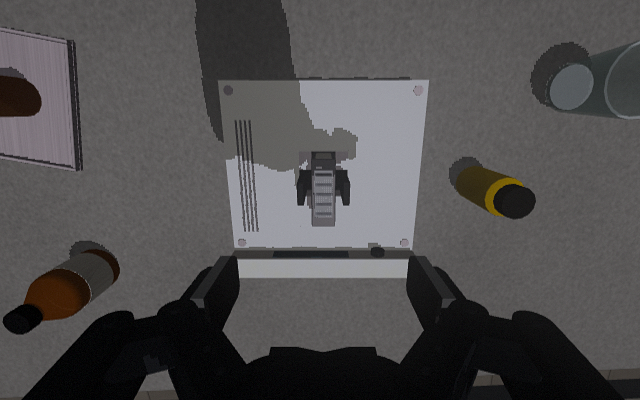

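View pics/top7.png

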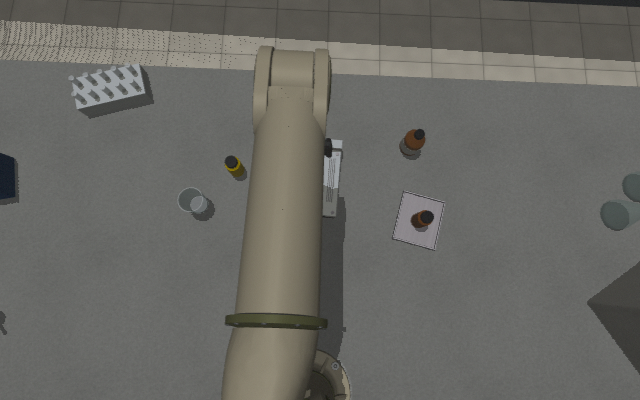

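The bottle stands upright near the middle of the tray, let go. In the wrist view the cassette top is centred at about (323,197), with a black catch on each side. I'll measure in an enlarged crop.

```bash
python3 - <<'E'
from h import *
z=np.load("pics/wrist7.npz"); p=z["p"][:,:,::-1]
cv2.imwrite("pics/w7c.png",cv2.resize(p[140:240,270:380],None,fx=6,fy=6,interpolation=cv2.INTER_CUBIC))
E
```

```text
(no output)
```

View pics/w7c.png

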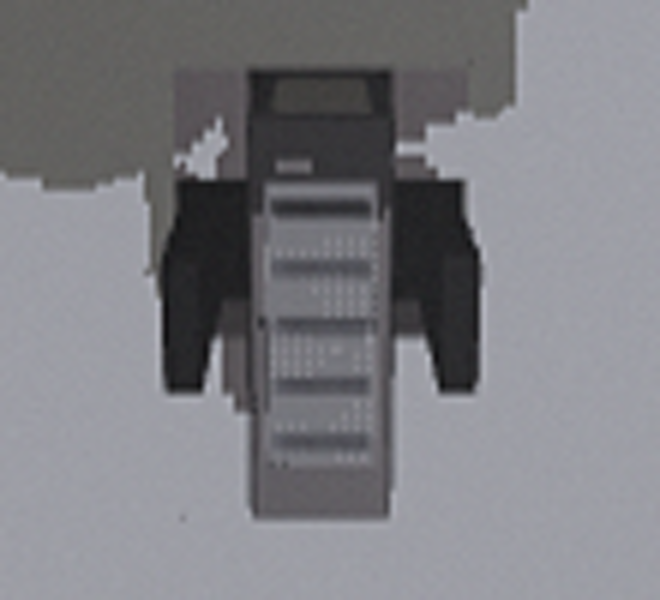

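```bash
python3 - <<'E'
from h import *
z=np.load("pics/wrist7.npz"); g=lambda n,u,v,h=93:print(n,np.round(ray(z,270+(u+.5)/6-.5,140+(v+.5)/6-.5,h),1))
g("topc",321,345)
g("nearL",250,172);g("nearR",392,172);g("farL",251,517);g("farR",390,517)
g("catchL",163,325);g("catchR",478,325);g("mid",320.5,325)
T=np.load("pics/top7.npz")
for u,v in((426,215),): print(ray(T,u,v,99))
E
```

```text
topc [602.2  37.7  93. ]
nearL [572.5  28.   93. ]
nearR [573.9  50.9  93. ]
farL [632.   23.9  93. ]
farR [633.5  47.7  93. ]
catchL [597.1  11.8  93. ]
catchR [600.3  63.9  93. ]
mid [598.7  37.9  93. ]
[ 484.11146427 -307.76167616   99.        ]
```

Cassette centre is about (598, 38.1) with yaw −3.4°. The jaws go along y: descend, then pinch.

```bash
python3 - <<'E'
from station import bot, claw, solver, get_image, camera_params, job, telemetry
from h import *
qa=quat(np.radians(-3.4)+np.pi/2)
bot.line_to([598,38.1,130],qa,speed=120)
print("stop",bot.line_to([598,38.1,56],qa,speed=60,f_stop=6)); bot.sleep(.4)
print(telemetry.current_ee_pos(),telemetry.current_contact_force())
claw.set_gripper(30,40); bot.sleep(.4)
print(telemetry.current_grip_width(),telemetry.current_contact_force(),telemetry.current_wrist_torque(),telemetry.current_ee_pos(),telemetry.current_clock())
for n in("wrist","scene"):
    p,d=get_image(n); cv2.imwrite(f"pics/{n}8.png",p[:,:,::-1] if n!="scene" else cv2.resize(p[140:270,270:430,::-1],None,fx=4,fy=4))
E
```

```text
stop False
[598.04958283  38.13484496  56.09570654] [-0.18338329 -0.1669758   1.00281642]
33.294024503277384 [-1.98594844  1.40209832  9.31760885] [0.14647543 0.56148503 0.04669595] [598.81574007  38.48135868  57.44056928] 21.2917
```

View pics/wrist8.png

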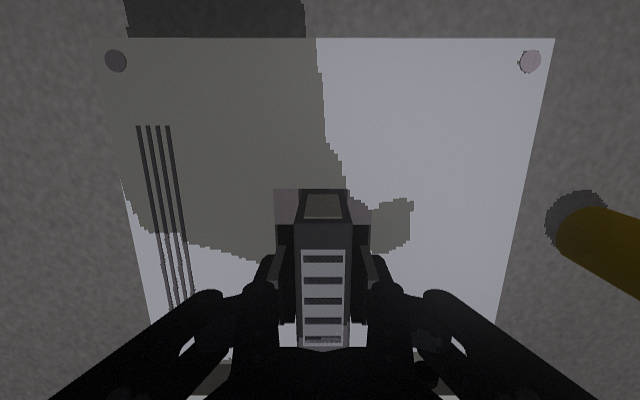

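View pics/scene8.png

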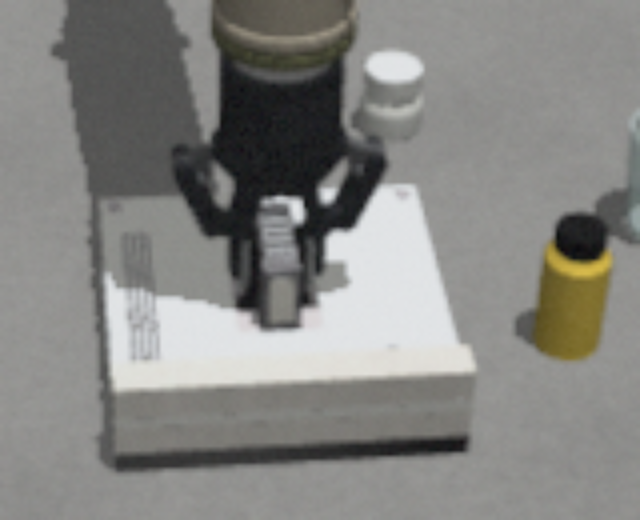

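```bash
python3 - <<'E'
import cv2
p=cv2.imread("pics/wrist8.png"); cv2.imwrite("pics/w8c.png",cv2.resize(p[180:360,230:420],None,fx=4,fy=3.3,interpolation=cv2.INTER_CUBIC)*2)
E
```

```text
(no output)
```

View pics/w8c.png

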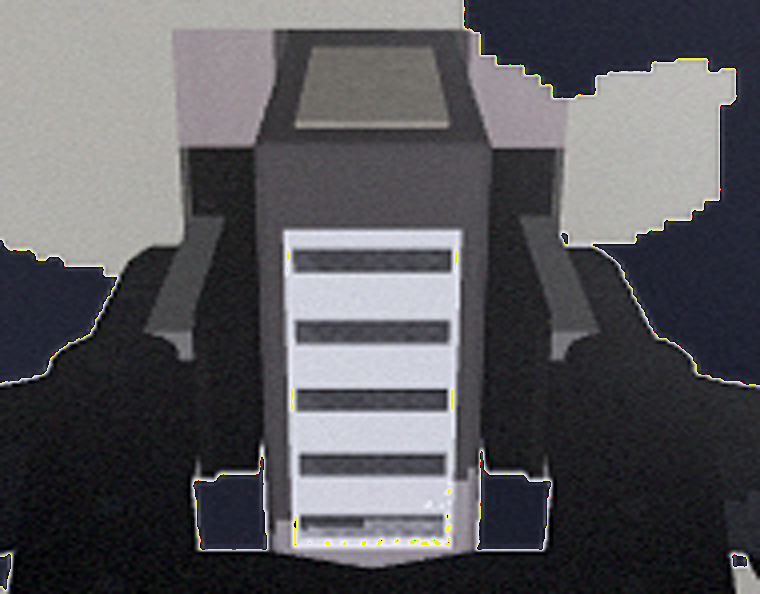

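The jaws sit symmetrically on the two catches and read 33.3 mm, which is less than the expected 38 mm, so both should be at the stop. I'll lift a few millimetres with a force guard.

```bash
python3 - <<'E'
from station import bot, claw, solver, get_image, camera_params, job, telemetry
from h import *
qa=quat(np.radians(-3.4)+np.pi/2)
print("stop",bot.line_to([598,38.1,66],qa,speed=20,f_stop=25)); bot.sleep(.3)
print(telemetry.current_grip_width(),telemetry.current_contact_force(),telemetry.current_wrist_torque(),telemetry.current_ee_pos(),telemetry.current_clock())
for n in("wrist","scene"):
    p,d=get_image(n); cv2.imwrite(f"pics/{n}9.png",p[:,:,::-1] if n!="scene" else cv2.resize(p[140:270,270:430,::-1],None,fx=4,fy=4))
E
```

```text
stop False
33.32160331129546 [ 0.21077334 -0.315696   -1.59819705] [-0.02716463  0.00902058 -0.04022062] [597.93404826  38.05217101  65.91381085] 22.3417
```

View pics/wrist9.png

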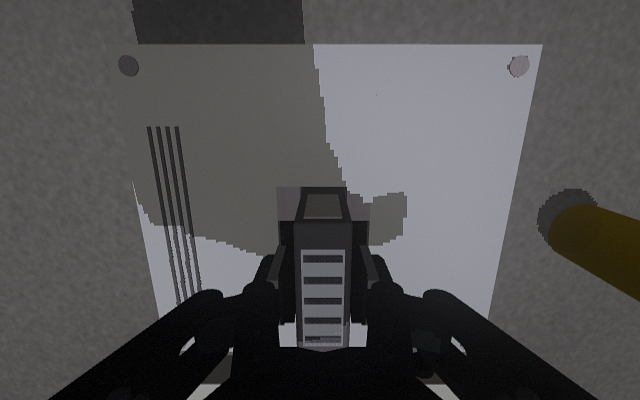

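View pics/scene9.png

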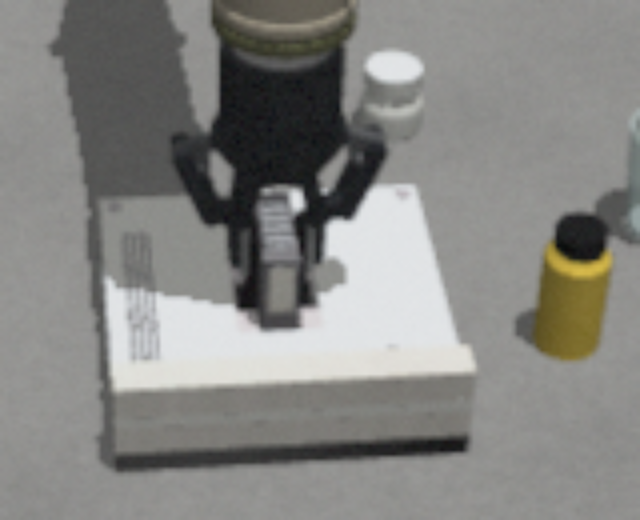

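The cassette rises freely, and the −1.6 N reading matches its weight. It also stays fixed relative to the gripper. I'll lift the rest of the way.

```bash
python3 - <<'E'
from station import bot, claw, solver, get_image, camera_params, job, telemetry
from h import *
qa=quat(np.radians(-3.4)+np.pi/2)
print("stop",bot.line_to([598,38.1,137],qa,speed=45,f_stop=25)); bot.sleep(.6)
print(telemetry.current_grip_width(),telemetry.current_contact_force(),telemetry.current_ee_pos(),np.abs(telemetry.current_qd()).max(),telemetry.current_clock())
for n in("wrist","scene","top"):
    p,d=get_image(n); cv2.imwrite(f"pics/{n}10.png",p[:,:,::-1] if n!="scene" else cv2.resize(p[130:290,180:440,::-1],None,fx=3,fy=3))
E
```

```text
stop False
33.33542906779721 [-0.3074658  -0.25853216 -1.34463117] [598.00642664  38.06031351 136.99740962] 0.002671589282513586 24.7667
```

View pics/wrist10.png

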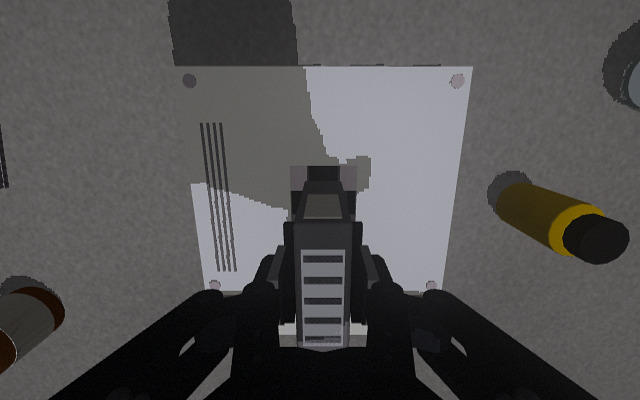

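View pics/scene10.png

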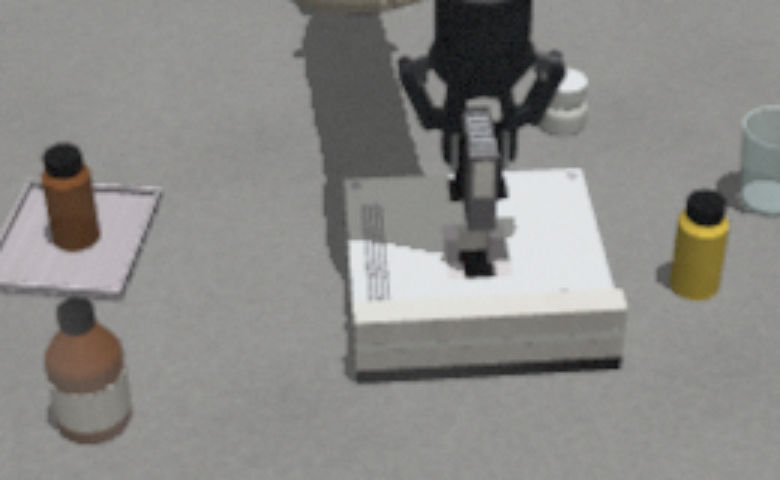

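The cassette hangs level above the empty bay, at rest. The bottle stands upright in the tray and the other objects haven't moved. Handing in.

```bash
python3 -c "
from station import job; job.sign_off()"
```

```text
the job is handed in; nothing more can be done
```

The sample bottle is in the spill tray, and the arm is holding the cassette over its bay with the catches pinched. I handed the job in at about 25 s; the sign-off reports no verdict.

- **Bottle:** I gripped it with the jaws along station x, carried it over and lowered it until the force showed contact at TCP z = 37.1 mm, as expected. After release, the pictures show it upright near the middle of the tray.
- **Cassette:** I pinched both catches with 40 N and lifted straight up about 80 mm, so the underside should be about 50 mm above the deck. It came free with no resistance. The last checks gave about −1.3 N vertical force (its weight) and the arm practically still. The picture shows it level and clear of the station.
- **One reading disagreed:** the grip width reads 33.3 mm, where the two catches at their stops should measure 38 mm. I took this as the stops giving a little under 40 N. The width stayed constant through the lift, but I could not see the catch travel directly.
- **Other objects:** the beaker, jar and reagent bottle look unmoved in the pictures. I did not measure their positions again.

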